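# Seat and lock the arbor plate in the pressing jig

### The job

On the blue pressing jig, gently slide the orange arbor plate by its black knob along the slideway, without lifting it off, until it drops flat into the seat near the middle of the slideway. Then push the yellow lock bolt fully home over the plate's edge and let go. Do not force anything, and leave the V-block and the other things on the bench where they are.

Things in the scene. Friction and masses are not known exactly. Their poses are not given: they have to be found in the camera images.
- bed: Blue fixed pressing jig, 130 mm (its x) by 470 mm (its y). Origin: centre of its underside, on the bench; z up. A slideway with a metal deck runs along its y between two side rails (inner faces at x = +-42 mm, tops 37 mm above the bench). A block guiding the lock bolt stands on its +x side at y = 0, reaching to x = 114 mm, 45 mm high.
- slideway (a point): Middle of the jig (x = y = 0) at deck height, 30 mm above the bench. The seat is a pocket with dark floor in the deck, 4 mm deep, 94 mm long in y, as wide as the slideway. The deck strip was bolted in slots: the seat's centre lies anywhere within 28 mm either way along y of this point, not measured, to be found by feel; it does not move while working.
- plate: Orange steel plate, 80 (x) x 90 (y, along slideway) x 10 mm, 0.5-0.75 kg, loose on the deck, on the jig's +y or -y side, 120-132 mm from its middle. Origin: centre of underside. Black knob 24 mm square on its centre, 10-45 mm above the origin. 2 mm play to each rail and seat end. Friction a few N; over the seat it falls 4 mm by its own weight, then the seat's end wall stops it.
- bolt (a joint): Travel of the yellow lock bolt in m: 0 open, 0.024 fully home; starts at 0 to 0.003. Slides to the jig's -x against 3 N friction, no spring, end stops. Bar 14 mm wide, underside 37.5 mm above the bench: it passes over the seated plate (top at 36 mm), but is blocked by a plate still up on the deck (top at 40 mm).
- bolt_knob (a point): Near the top of the bolt's upright round yellow knob, 20 mm diameter, on its axis, 77.5 mm above the bench; the knob spans 45.5 to 77.5 mm above the bench. Moves with the bolt (at x = 90 mm of the jig when open, 66 mm when home; y = 0).
- vblock: Steel V-block, 60 by 50 by 34 mm, loose on the deck at the other end of the slideway, its centre 120 to 132 mm from the jig's centre. Origin: centre of its underside. Not to be moved.
- bearing_big: Bearing, 72 mm diameter, 22 mm high, bystander. Origin at centre of underside.
- bearing_small: Bearing, 52 mm diameter, 16 mm high, bystander. Origin at centre of underside.
- race: Dark bearing race ring, 68 mm diameter, 20 mm high, bystander. Origin at centre of underside.
- spray: Spray can, 54 mm diameter, 160 mm tall, bystander. Origin at centre of underside.
- wrench: Wrench 200 mm long lying along its x, bystander.
- grease: Grease jar, 76 mm diameter, 80 mm tall, bystander. Origin at centre of underside.

How it is judged:
By the outcome, as a careful person would: the job done as asked, in the order asked, and still so for the second after the job is handed in, with the robot touching nothing.
It also fails if it takes over 53 s, if anything falls off the work surface, if the arm or the gripper's body presses on something with over 40 N, if the wrist force passes 120 N, or if a joint passes its speed limit or range.

### The arm

A 6-joint arm with a two-finger parallel gripper is mounted at the origin on the work surface. World frame = base frame: x ahead of the robot, y to its left, z up, the work surface at z = 0. Lengths are in m, angles in rad, forces in N, time in s.
With the tool pointing down it reaches from about 0.25 to 0.725 m from the base axis. Payload 4 kg.
Tool frame: the origin (TCP) lies where the fingers leave the gripper's body, on its centre line; the fingertips stand 73 mm ahead of it and the grasp point (between the pads) lies 54 mm ahead of it (bot.tips_ahead is the z of the fingertips in the tool frame, in m); z points along the fingers, y is the direction in which the jaws open and shut (so a half turn about z gives the same grasp; the last joint's range is limited). The gripper opens to 85 mm and grips with 20 to 120 N. Pads are 22 mm wide; open, the fingers measure 114 mm over their backs; the gripper's body (76 mm by 85 mm) begins 54 mm behind the grasp point. The pads swing forward as they close: fully open they stand 13 mm farther back than shut.
Start: joints at [-1.294, 0.241, 0.005, 1.335, 0, 1.571], TCP at [0.137, -0.481, 0.304] pointing down, gripper open.
Joint ranges: [-2.72, 2.72], [-1.05, 1.87], [-1.09, 1.28], [-1.99, 2.15], [-1.42, 1.44], [-3.14, 3.14]. Speed limits (rad/s): [2.79, 2.79, 3.14, 3.14, 3.14, 3.14].

### API

Orientations are given as a unit quaternion [x, y, z, w].
In Python, from workcell import readout, camera, get_calibration, order, bot gives the robot as it stands.
- The arm moves only by the tool send_rows, never from a script. Its argument "moves" is a list of rows, each a list of 3 entries, a list of its own where there are three numbers: the shift along the tool's x, y, z in mm, then the turn, a rotation vector about the tool's x, y, z in rad, then the finger opening in mm, from 0 to 85.4. In form: [[[dx, dy, dz], [ax, ay, az], grip], ...]. A call has 1 to 12 rows; each row is the pose to reach, as a shift and turn from the pose measured when the call began, along the tool's axes at that moment; what a row does not reach only later rows make up. A row lasts 1/12 s, in which the tool goes at most 41.7 mm and 7.16 degrees, less where a joint would pass 70% of its speed; a pose out of reach is approached as far as the arm can. A call with a gripper value outside its range is refused whole. The fingers move at their own pace and stop on an object; the grip force is fixed at half the most. Time passes only in rows, so rows that repeat a pose let the fingers close. It gives the time, the measured TCP pose, the force and the opening at its end, in the units of the state.
- readout.get_obs(): the state, without advancing time (a new reading comes with each control period).
- camera(name): name is "scene" or "top" or "wrist"; returns the picture (400x640x3 uint8, red, green, blue); there is no depth.
- get_calibration(name): a dict with "fx", "fy", "cx", "cy" (pixels), "k1" (the pictures are not rectified: a ray, as slopes to the right and down, at radius r is drawn at 1 + k1 r^2 times it, then the intrinsics apply), "R" (3x3) and "t" (3): a world point X has camera coordinates R X + t. Camera axes: x right, y down, z forward; pixel columns grow to the right and rows downward; lengths in m; the calibration is good to about 2 mm. A picture is of the moment at which its call begins: read the wrist's pose just before it. get_calibration takes no time and is no camera call; for the wrist camera it gives the pose at the moment of the call.
- order.job_done(): hands the job in, once; it reports no verdict.
The state is a dict: "clock": time; "joint_pos": joint angles; "joint_vel": joint speeds; "tau": joint torques, N m; "eef_pos": TCP position; "tool_rot": TCP orientation; "ft_force": force on the tool from outside, world axes, zero at the start; "ft_torque": the same for the moment, N m; "grip_width": finger opening in m.
Only numpy, scipy, OpenCV 4.12 (cv2) and the standard library are available. Lean on these libraries where they do the work, as an engineer would, in place of code of your own. Each camera call takes 0.05 s, during which the arm holds its last target. There are 200 camera calls.

## Working session

There is one attempt and no reset: what is moved stays moved. The work goes in short steps, Python scripts to look and compute and a tool call to move; the robot and the scene stay as the last step left them, time stands still between calls to the robot, and variables do not carry over. Pictures are saved under pics/ and viewed, about 8 in all and at most 12, crops included, and the job is handed in when it is done.

Besides the shell and the picture viewer there is one more tool, called after "Emit:" as name(argument=value, ...) on one line, values as JSON. send_rows: Moves the arm, as the interface text tells. Its arguments: {"type":"object","properties":{"moves":{"type":"array","items":{"type":"array"}}},"required":["moves"]}

```bash
mkdir -p pics; ls
python3 - <<'E'
from workcell import readout, camera, get_calibration, order, bot
import cv2
for n in ["top","scene"]:
    cv2.imwrite(f"pics/{n}0.png",camera(n)[:,:,::-1])
    c=get_calibration(n);print(n,c)
print(readout.get_obs(),bot.tips_ahead)
E
```

```text
pics
top {'fx': 514.6540678545737, 'fy': 514.6540678545737, 'cx': 316.3530419301352, 'cy': 200.40487363378023, 'k1': -0.059922727123973146, 'R': array([[ 3.03881055e-02, -9.99537968e-01, -6.42650749e-04],
       [-9.77167768e-01, -2.95727264e-02, -2.10401062e-01],
       [ 2.10284845e-01,  7.02166727e-03, -9.77614945e-01]]), 't': array([-0.02138123,  0.52176815,  1.63744941])}
scene {'fx': 381.3977378144552, 'fy': 381.3977378144552, 'cx': 320.1612167934488, 'cy': 200.83448673625722, 'k1': -0.016253043776614257, 'R': array([[-1.30641300e-01,  9.91429580e-01,  4.89355076e-04],
       [ 8.14984899e-01,  1.07672117e-01, -5.69391193e-01],
       [-5.64563960e-01, -7.39871888e-02, -8.22066561e-01]]), 't': array([ 0.06108358, -0.37453567,  1.46322872])}
{'clock': 0.1, 'joint_pos': array([-1.29402194e+00,  2.41364217e-01,  3.88011337e-03,  1.33521124e+00,
        1.01596297e-05,  1.57077202e+00]), 'joint_vel': array([-0.00056665, -0.00113562,  0.00233343, -0.00125561, -0.00068634,
        0.00139315]), 'tau': array([ 1.89752034e-03, -3.73138046e+01,  2.53010327e+01,  1.08820110e-02,
        1.89285215e-04, -8.79574653e-07]), 'eef_pos': array([ 0.13651396, -0.48056402,  0.30309666]), 'tool_rot': array([ 9.90437642e-01,  1.37957878e-01, -1.25937870e-04, -9.41131408e-04]), 'ft_force': array([ 0.15615968, -0.46988501,  0.02915959]), 'ft_torque': array([-0.02673867, -0.05727526, -0.03664518]), 'grip_width': 0.08532834286093904} 0.0726
```

View pics/top0.png

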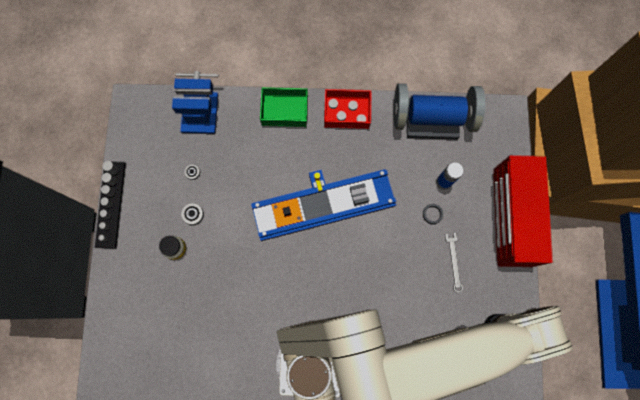

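View pics/scene0.png

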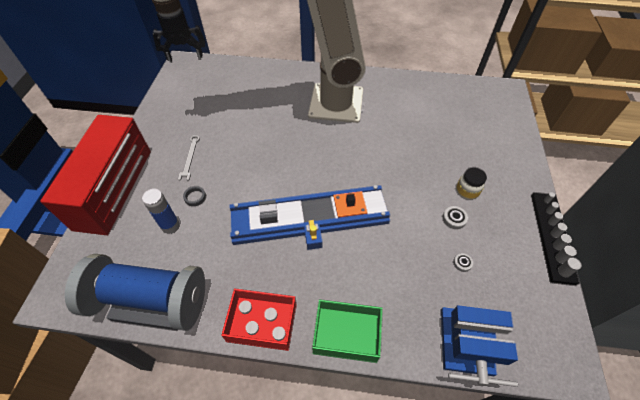

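The top view shows the jig with corners at about (252,203), (387,170), (396,204) and (261,239). The orange plate's knob is at (287,212), the dark seat around (316,206), the V-block at (359,194) and the yellow bolt at (318,181). The scene view agrees: the plate is on the +y side.

```bash
cat > h.py <<'E'
import numpy as np, cv2
from scipy.spatial.transform import Rotation as Ro
from workcell import readout, camera, get_calibration, order, bot
def unproj(c,px,z):
    px=np.atleast_2d(px).astype(float)
    d=(px-[c['cx'],c['cy']])/[c['fx'],c['fy']]
    u=d.copy()
    for _ in range(20): u=d/(1+c['k1']*(u**2).sum(1,keepdims=True))
    R,t=np.array(c['R']),np.array(c['t'])
    r=np.c_[u,np.ones(len(u))]@R; o=-R.T@t
    s=(np.asarray(z)-o[2])/r[:,2]
    return o+r*np.reshape(s,(-1,1))
def proj(c,X):
    p=np.atleast_2d(X)@np.array(c['R']).T+c['t']; u=p[:,:2]/p[:,2:]
    return u*(1+c['k1']*(u**2).sum(1,keepdims=True))*[c['fx'],c['fy']]+[c['cx'],c['cy']]
def totool(target,yaw_y):
    """shift (mm) & turn from present pose to TCP at target, pointing down, tool y along world heading yaw_y"""
    o=readout.get_obs(); R=Ro.from_quat(o['tool_rot']); best=None
    for s in (0,np.pi):
        y=np.array([np.cos(yaw_y+s),np.sin(yaw_y+s),0]); z=np.array([0,0,-1.]); x=np.cross(y,z)
        v=(R.inv()*Ro.from_matrix(np.c_[x,y,z])).as_rotvec()
        if best is None or np.linalg.norm(v)<np.linalg.norm(best): best=v
    return np.round(1000*R.inv().apply(np.array(target)-o['eef_pos']),1),np.round(best,4)
E
python3 - <<'E'
from h import *
im=cv2.imread('pics/top0.png'); c=get_calibration('top')
h=cv2.cvtColor(im,cv2.COLOR_BGR2HSV)[165:245,240:405]
def m(lo,hi):
    return np.argwhere(cv2.inRange(h,lo,hi)>0)[:,::-1]+[240,165]
b=m((100,150,60),(125,255,255)); 
W=unproj(c,b,.035)[:,:2].astype(np.float32)
r=cv2.minAreaRect(W);print('blue',len(b),r,cv2.boxPoints(r))
o=m((8,150,100),(20,255,255));print('orange',len(o),unproj(c,[o.mean(0)],.04))
y=m((22,120,100),(35,255,255));print('yel',len(y),unproj(c,[y.mean(0)],.06))
print('knob',unproj(c,[[287,212]],.07))
E
```

```text
blue 2086 ((0.5404090881347656, -0.02284500002861023), (0.18203231692314148, 0.4666408598423004), 16.515933990478516) [[ 0.3868194   0.17497453]
 [ 0.51947695 -0.27241305]
 [ 0.6939988  -0.22066453]
 [ 0.5613412   0.22672305]]
orange 538 [[0.48250509 0.09117032 0.04      ]]
yel 72 [[ 0.58661167 -0.00876955  0.06      ]]
knob [[0.47769708 0.08840516 0.07      ]]
```

Run:
```python
from h import *
print(totool([.46,.06,.28],np.radians(106.5)))
```

```text
(array([ 458.9, -431.5,   23.9]), array([-0.0019, -0.    , -0.0112]))
```

Emit:
send_rows(moves=[[[459,-431,24],[-0.002,0,-0.011],60],[[459,-431,24],[-0.002,0,-0.011],60],[[459,-431,24],[-0.002,0,-0.011],60],[[459,-431,24],[-0.002,0,-0.011],60],[[459,-431,24],[-0.002,0,-0.011],60],[[459,-431,24],[-0.002,0,-0.011],60],[[459,-431,24],[-0.002,0,-0.011],60],[[459,-431,24],[-0.002,0,-0.011],60],[[459,-431,24],[-0.002,0,-0.011],60],[[459,-431,24],[-0.002,0,-0.011],60],[[459,-431,24],[-0.002,0,-0.011],60],[[459,-431,24],[-0.002,0,-0.011],60]])

```text
clock: 1.1
eef_pos: [0.3936, -0.0502, 0.2847]
tool_rot: [0.99, 0.144, 0.0, 0.0]
ft_force: [0.8, -0.1, 0.1]
grip_width: 0.0601
```

Run:
```python
from h import *
print(totool([.46,.06,.28],np.radians(106.5)))
```

```text
(array([ 94.9, -86.8,   4.7]), array([0.0003, 0.    , 0.0001]))
```

Emit:
send_rows(moves=[[[95,-87,5],[0,0,0],60],[[95,-87,5],[0,0,0],60],[[95,-87,5],[0,0,0],60],[[95,-87,5],[0,0,0],60],[[95,-87,5],[0,0,0],60],[[95,-87,5],[0,0,0],60]])

```text
clock: 1.6
eef_pos: [0.4593, 0.0602, 0.279]
tool_rot: [0.99, 0.144, -0.001, 0.0]
ft_force: [-0.4, -0.2, 0.3]
grip_width: 0.0601
```

Run:
```python
from h import *
import pickle
c=get_calibration('wrist'); im=camera('wrist')[:,:,::-1]
cv2.imwrite('pics/w1.png',im); pickle.dump(c,open('w1.pkl','wb'));print(readout.get_obs()['eef_pos'])
```

```text
[0.45915078 0.05949217 0.27924392]
```

View pics/w1.png

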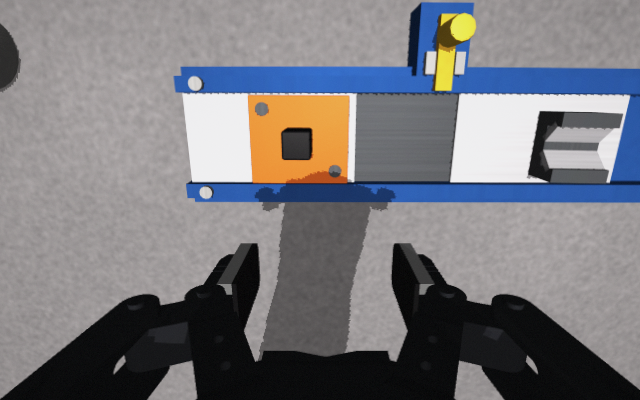

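The wrist view shows the plate at columns 249–349, the knob top at about (298,141), the dark seat floor at columns 356–458 and the bolt knob top at (463,27). The V-block is at (580,147).

Run:
```python
from h import *
import pickle
c=pickle.load(open('w1.pkl','rb'))
P={'platel':(249,140,.04),'plater':(349,140,.04),'knob':(298,141,.075),'bolt':(463,27,.0775),'seatl':(356,140,.030),'seatr':(455,140,.03),
'raT1':(200,93,.037),'raT2':(600,95,.037),'raB1':(200,183,.037),'raB2':(600,184,.037),'cTL':(176,68,.03),'cBL':(188,196,.037)}
k=list(P);X=unproj(c,[P[i][:2] for i in k],[P[i][2] for i in k])
D=dict(zip(k,X))
for i in k: print(i,D[i].round(4))
u=D['raB1']-D['raB2']; u2=D['raT1']-D['raT2']
for v in(u,u2):print(np.degrees(np.arctan2(-v[0],v[1])))
th=np.arctan2(-u[0],u[1]); ey=np.array([-np.sin(th),np.cos(th)]);ex=np.array([np.cos(th),np.sin(th)])
for i in k: print(i,'jig-aligned x,y',(D[i][:2]@ex).round(4),(D[i][:2]@ey).round(4))
```

```text
platel [0.4729 0.1357 0.04  ]
plater [0.4989 0.0484 0.04  ]
knob [0.4896 0.0911 0.075 ]
bolt [ 0.605  -0.003   0.0775]
seatl [0.4999 0.0411 0.03  ]
seatr [ 0.5266 -0.0482  0.03  ]
raT1 [0.5005 0.1874 0.037 ]
raT2 [ 0.6013 -0.1549  0.037 ]
raB1 [0.4193 0.172  0.037 ]
raB2 [ 0.5281 -0.196   0.037 ]
cTL [0.5149 0.2144 0.03  ]
cBL [0.4033 0.1807 0.037 ]
16.461498748468934
16.420183145054605
platel jig-aligned x,y 0.492 -0.0039
plater jig-aligned x,y 0.4922 -0.0949
knob jig-aligned x,y 0.4953 -0.0513
bolt jig-aligned x,y 0.5793 -0.1743
seatl jig-aligned x,y 0.4911 -0.1022
seatr jig-aligned x,y 0.4914 -0.1954
raT1 jig-aligned x,y 0.5331 0.0379
raT2 jig-aligned x,y 0.5328 -0.3189
raB1 jig-aligned x,y 0.4509 0.0461
raB2 jig-aligned x,y 0.4509 -0.3376
cTL jig-aligned x,y 0.5546 0.0598
cBL jig-aligned x,y 0.438 0.059
```

```bash
cat >> h.py <<'E'
TH=np.radians(16.45); EX=np.array([np.cos(TH),np.sin(TH)]); EY=np.array([-np.sin(TH),np.cos(TH)]); C0=np.array([.492,-.1743])
def jig(x,y,z): return np.r_[EX*(C0[0]+x)+EY*(C0[1]+y),z]
def injig(p): return np.round(1000*np.r_[EX@p[:2]-C0[0],EY@p[:2]-C0[1],p[2]],1)
E
python3 - <<'E'
from h import *
print(totool(jig(.001,.1245,.1165),TH+np.pi/2))
E
```

```text
(array([ 36.1, -23.2, 162.7]), array([0.0005, 0.002 , 0.0005]))
```

Emit:
send_rows(moves=[[[36,-23,60],[0,0.002,0],60],[[36,-23,90],[0,0.002,0],60],[[36,-23,115],[0,0.002,0],60],[[36,-23,135],[0,0.002,0],60],[[36,-23,150],[0,0.002,0],60],[[36,-23,158],[0,0.002,0],60],[[36,-23,162],[0,0.002,0],60],[[36,-23,162.5],[0,0.002,0],60],[[36,-23,162.5],[0,0.002,0],60]])

```text
clock: 2.4
eef_pos: [0.4874, 0.091, 0.1177]
tool_rot: [0.99, 0.143, 0.001, 0.0]
ft_force: [0.5, 1.1, 0.4]
grip_width: 0.0602
```

Run:
```python
from h import *
o=readout.get_obs();print(injig(o['eef_pos']),o['ft_force'].round(1),totool(jig(.001,.1245,.1165),TH+np.pi/2))
cv2.imwrite('pics/w2.png',camera('wrist')[:,:,::-1])
```

```text
[  1.2 123.5 117.7] [0.5 1.1 0.4] (array([-0.2, -1. ,  1.2]), array([ 0.0007, -0.0018, -0.0007]))
```

View pics/w2.png

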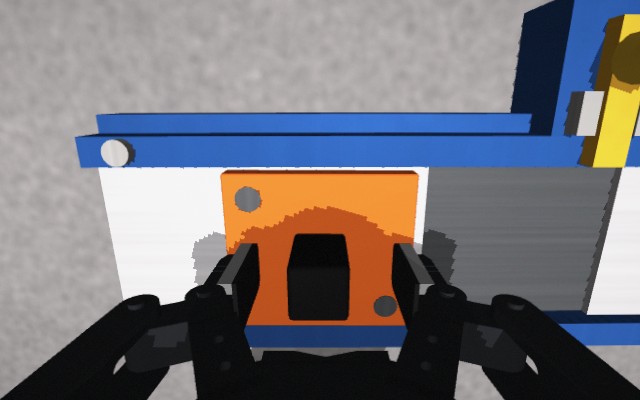

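The knob spans columns 288–349, between the pads at 258 and 393, so the fingers straddle it well. I'll narrow them to a loose cage, so the plate stays free to drop, then push.

Emit:
send_rows(moves=[[[0,-1,1],[0,-0.002,0],32],[[0,-1,1],[0,-0.002,0],32],[[0,-1,1],[0,-0.002,0],32],[[0,-1,1],[0,-0.002,0],32],[[0,-1,1],[0,-0.002,0],32],[[0,0,1],[0,-0.002,0],32],[[0,2,1],[0,-0.002,0],32],[[0,4,1],[0,-0.002,0],32],[[0,6,1],[0,-0.002,0],32],[[0,8,1],[0,-0.002,0],32],[[0,10,1],[0,-0.002,0],32],[[0,12,1],[0,-0.002,0],32]])

```text
clock: 3.45
eef_pos: [0.4911, 0.0797, 0.117]
tool_rot: [0.99, 0.143, 0.0, 0.0]
ft_force: [-1.4, 3.0, 1.1]
grip_width: 0.032
```

Run:
```python
from h import *
o=readout.get_obs();print(injig(o['eef_pos']),o['ft_force'].round(1),o['grip_width'],totool(jig(.001,.06,.1165),TH+np.pi/2))
```

```text
[  1.5 111.7 117. ] [-1.4  3.   1.1] 0.03197385093946874 (array([-0.5, 51.7,  0.5]), array([ 0.0002, -0.0005, -0.0002]))
```

Emit:
send_rows(moves=[[[0,4,0.5],[0,0,0],32],[[0,8,0.5],[0,0,0],32],[[0,12,0.5],[0,0,0],32],[[0,16,0.5],[0,0,0],32],[[0,20,0.5],[0,0,0],32],[[0,24,0.5],[0,0,0],32],[[0,28,0.5],[0,0,0],32],[[0,32,0.5],[0,0,0],32],[[0,36,0.5],[0,0,0],32],[[0,40,0.5],[0,0,0],32],[[0,44,0.5],[0,0,0],32],[[0,48,0.5],[0,0,0],32]])

```text
clock: 4.45
eef_pos: [0.5046, 0.033, 0.1163]
tool_rot: [0.99, 0.143, 0.0, 0.0]
ft_force: [-0.4, 3.3, -0.8]
grip_width: 0.0323
```

Emit:
send_rows(moves=[[[0,3,0],[0,0,0],32],[[0,6,0],[0,0,0],32],[[0,9,0],[0,0,0],32],[[0,12,0],[0,0,0],32],[[0,15,0],[0,0,0],32],[[0,17,0],[0,0,0],32],[[0,19,0],[0,0,0],32],[[0,21,0],[0,0,0],32],[[0,23,0],[0,0,0],32],[[0,25,0],[0,0,0],32],[[0,27,0],[0,0,0],32],[[0,29,0],[0,0,0],32]])

```text
clock: 5.45
eef_pos: [0.5128, 0.005, 0.1163]
tool_rot: [0.99, 0.143, -0.0, 0.0]
ft_force: [-1.2, 2.2, -2.0]
grip_width: 0.0321
```

Run:
```python
from h import *
o=readout.get_obs();print(injig(o['eef_pos']),o['ft_force'].round(1),o['grip_width'],totool(jig(.001,.0215,.1165),TH+np.pi/2))
cv2.imwrite('pics/w3.png',camera('wrist')[:,:,::-1])
```

```text
[  1.3  33.9 116.3] [-1.2  2.2 -2. ] 0.032082704454660174 (array([-0.3, 12.4, -0.2]), array([ 0.001 ,  0.0001, -0.0003]))
```

View pics/w3.png

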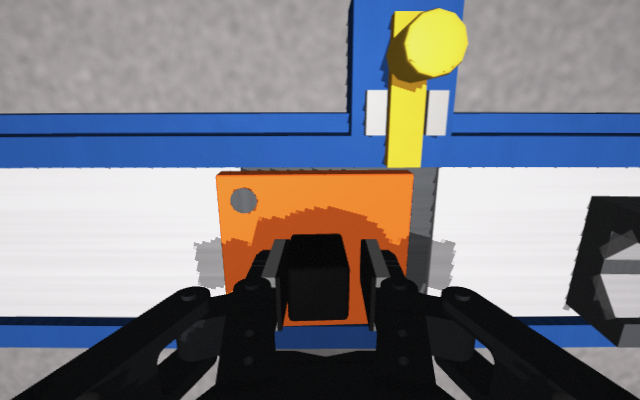

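The plate's leading edge is at column 413 and the seat's end wall at about 437, so about 10 mm remain. I'll go slower.

Emit:
send_rows(moves=[[[0,1,0],[0,0,0],32],[[0,2,0],[0,0,0],32],[[0,3,0],[0,0,0],32],[[0,4,0],[0,0,0],32],[[0,5,0],[0,0,0],32],[[0,6,0],[0,0,0],32],[[0,7,0],[0,0,0],32],[[0,8,0],[0,0,0],32],[[0,8.5,0],[0,0,0],32]])

```text
clock: 6.25
eef_pos: [0.5154, -0.0036, 0.1164]
tool_rot: [0.99, 0.143, 0.0, 0.001]
ft_force: [-0.0, 2.4, -2.0]
grip_width: 0.0319
```

Emit:
send_rows(moves=[[[0,0.7,0],[0,0,0],32],[[0,1.4,0],[0,0,0],32],[[0,2,0],[0,0,0],32]])

```text
clock: 6.5
eef_pos: [0.516, -0.0056, 0.1164]
tool_rot: [0.99, 0.143, 0.0, 0.001]
ft_force: [-0.6, 3.0, -1.0]
grip_width: 0.032
```

Run:
```python
from h import *
o=readout.get_obs();print(injig(o['eef_pos']),o['ft_force'].round(1),o['grip_width'],totool(jig(.001,.0215,.1165),TH+np.pi/2))
cv2.imwrite('pics/w4.png',camera('wrist')[:,:,::-1])
```

```text
[  1.3  22.9 116.4] [-0.6  3.  -1. ] 0.03202590485137244 (array([-0.3,  1.4, -0.1]), array([ 0.0014, -0.    , -0.0008]))
```

View pics/w4.png

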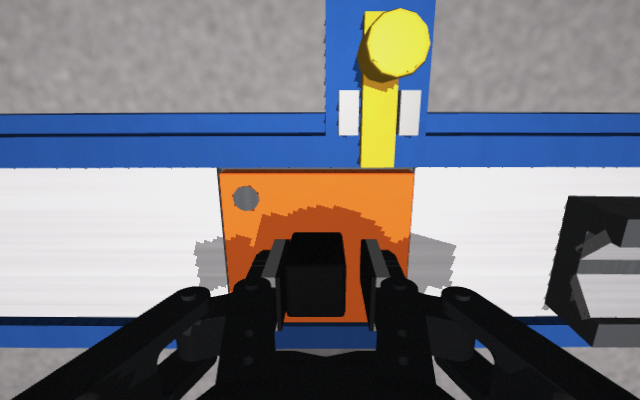

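The plate now fills the seat nearly edge to edge (columns 218–413). I'll inch forward and feel for the end wall.

Emit:
send_rows(moves=[[[0,0.5,0],[0,0,0],32],[[0,1,0],[0,0,0],32],[[0,1,0],[0,0,0],32]])

```text
clock: 6.8
eef_pos: [0.5163, -0.0067, 0.1164]
tool_rot: [0.99, 0.143, 0.0, 0.001]
ft_force: [-1.0, 1.9, -1.3]
grip_width: 0.0316
```

Emit:
send_rows(moves=[[[0,0.5,0],[0,0,0],32],[[0,1,0],[0,0,0],32],[[0,1,0],[0,0,0],32]])

```text
clock: 7.05
eef_pos: [0.5164, -0.0071, 0.1164]
tool_rot: [0.99, 0.143, -0.0, 0.0]
ft_force: [-1.9, 4.2, -0.7]
grip_width: 0.0318
```

Emit:
send_rows(moves=[[[0,0.5,0],[0,0,0],32],[[0,1,0],[0,0,0],32],[[0,1,0],[0,0,0],32]])

```text
clock: 7.3
eef_pos: [0.5164, -0.0073, 0.1164]
tool_rot: [0.99, 0.143, -0.0, -0.001]
ft_force: [-2.0, 7.5, 0.5]
grip_width: 0.0322
```

Motion has stopped with the force rising to 7.5 N, so this is the wall. I'll back off, open the fingers, rise clear and check that the plate lies flat.

Emit:
send_rows(moves=[[[0,-2,0],[0,0,0],32],[[0,-3.5,0],[0,0,0],40],[[0,-3.5,0],[0,0,0],60],[[0,-3.5,0],[0,0,0],60],[[0,-3.5,-20],[0,0,0],60],[[0,-3.5,-50],[0,0,0],60],[[-30,-3.5,-90],[0,0,0],60],[[-30,-3.5,-110],[0,0,0],60],[[-30,-3.5,-110],[0,0,0],60],[[-30,-3.5,-110],[0,0,0],60]])

```text
clock: 8.13
eef_pos: [0.4879, -0.0132, 0.2285]
tool_rot: [0.99, 0.143, 0.003, -0.0]
ft_force: [-0.8, -0.8, -1.0]
grip_width: 0.0604
```

Run:
```python
from h import *
o=readout.get_obs();print(injig(o['eef_pos']),o['ft_force'].round(1))
c=get_calibration('wrist'); im=camera('wrist')[:,:,::-1].copy()
# predicted plate-top outline if seated (green) / if on deck (red), centred at knob
h=cv2.cvtColor(im,cv2.COLOR_BGR2HSV); m=cv2.inRange(h,(8,150,60),(20,255,255)); 
q=np.argwhere(m>0)[:,::-1]; print('orange px',len(q),'rect',cv2.minAreaRect(q.astype(np.float32)))
for z in(.036,.04):
  print(z,[injig(p) for p in unproj(c,cv2.boxPoints(cv2.minAreaRect(q.astype(np.float32))),z)])
y=int(np.median(q[:,1]));x0,y0=q.min(0)-40;x1,y1=q.max(0)+40
x0,y0=max(x0,0),max(y0,0)
cr=im[y0:y1,x0:x1]; s=min(780/cr.shape[1],580/cr.shape[0]);print(x0,y0,s)
cv2.imwrite('pics/w5.png',cv2.resize(cr,None,fx=s,fy=s,interpolation=2)); cv2.imwrite('pics/w5full.png',im)
```

```text
[-27.8  23.5 228.5] [-0.8 -0.8 -1. ]
orange px 9904 rect ((322.4999694824219, 124.99998474121094), (116.99998474121094, 161.99996948242188), -0.0)
0.036 [array([-39.9,  72.6,  36. ]), array([82.3, 66.7, 36. ]), array([ 82.2, -17.6,  36. ]), array([-39.9, -22.9,  36. ])]
0.04 [array([-38.7,  71.9,  40. ]), array([81.6, 66. , 40. ]), array([ 81.6, -17. ,  40. ]), array([-38.7, -22.3,  40. ])]
224 4 2.396694214876033
```

View pics/w5.png

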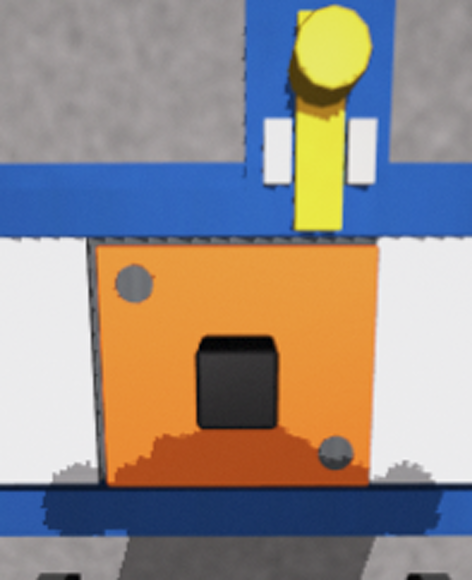

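The plate is seated against the right end wall (flush at crop column 377), with a dark gap behind its trailing edge (crop columns 88–100). The bolt knob is at crop (332,47). Next is pushing the bolt.

Run:
```python
from h import *
c=get_calibration('wrist')
print(injig(unproj(c,[[362.5,23.6]],.0775)[0]))
print(totool(jig(.118,0,.128),TH+np.pi/2), jig(.118,0,.128))
```

```text
[85.6  1.  77.5]
(array([146.3,  24. ,  99.2]), array([-0.001 , -0.0019, -0.0003])) [0.63438902 0.00557347 0.128     ]
```

Emit:
send_rows(moves=[[[40,5,0],[0,0,0],0],[[80,12,0],[0,0,0],0],[[120,20,0],[-0.001,-0.002,0],0],[[148,24,0],[-0.001,-0.002,0],0],[[148,24,0],[-0.001,-0.002,0],0],[[148,24,0],[-0.001,-0.002,0],0],[[148,24,30],[-0.001,-0.002,0],0],[[148,24,55],[-0.001,-0.002,0],0],[[148,24,80],[-0.001,-0.002,0],0],[[148,24,93],[-0.001,-0.002,0],0],[[148,24,99],[-0.001,-0.002,0],0],[[148,24,99],[-0.001,-0.002,0],0]])

```text
clock: 9.18
eef_pos: [0.6336, 0.0058, 0.1258]
tool_rot: [0.99, 0.143, -0.003, -0.0]
ft_force: [0.1, -0.2, -0.1]
grip_width: 0.0001
```

Run:
```python
from h import *
o=readout.get_obs();print(injig(o['eef_pos']),o['ft_force'].round(1),o['grip_width'],totool(jig(.087,0,.128),TH+np.pi/2))
cv2.imwrite('pics/w6.png',camera('wrist')[:,:,::-1])
```

```text
[117.3   0.4 125.8] [ 0.1 -0.2 -0.1] 7.46309172205337e-05 (array([-30.3,   0.5,  -2. ]), array([-0.0014,  0.0055, -0.0005]))
```

View pics/w6.png

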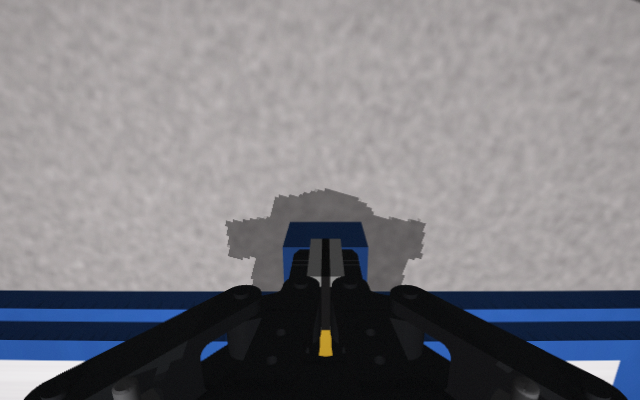

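The closed fingers stand behind the knob, centred on the bolt bar (yellow at (325,343)). Now I'll push toward jig −x.

Emit:
send_rows(moves=[[[-3,0.5,-2],[0,0.005,0],0],[[-6,0.5,-2],[0,0.005,0],0],[[-8,0.5,-2],[0,0.005,0],0],[[-10,0.5,-2],[0,0.005,0],0],[[-12,0.5,-2],[0,0.005,0],0],[[-14,0.5,-2],[0,0.005,0],0],[[-16,0.5,-2],[0,0.005,0],0],[[-18,0.5,-2],[0,0.005,0],0],[[-20,0.5,-2],[0,0.005,0],0],[[-22,0.5,-2],[0,0.005,0],0],[[-24,0.5,-2],[0,0.005,0],0],[[-26,0.5,-2],[0,0.005,0],0]])

```text
clock: 10.23
eef_pos: [0.6099, -0.002, 0.1297]
tool_rot: [0.99, 0.143, 0.001, -0.0]
ft_force: [2.7, 1.9, 3.6]
grip_width: -0.0001
```

Emit:
send_rows(moves=[[[-1,0,0],[0,0,0],0],[[-2,0,0],[0,0,0],0],[[-3,0,0],[0,0,0],0]])

```text
clock: 10.48
eef_pos: [0.6069, -0.0029, 0.1296]
tool_rot: [0.99, 0.143, 0.001, -0.0]
ft_force: [3.3, 1.3, 2.6]
grip_width: 0.0003
```

Run:
```python
from h import *
o=readout.get_obs();print(injig(o['eef_pos']),o['ft_force'].round(1))
```

```text
[ 89.3  -0.3 129.6] [3.3 1.3 2.6]
```

Still 3 N of friction and moving freely, so I'll continue until it hits the end stop.

Emit:
send_rows(moves=[[[-1,0,0.5],[0,0,0],0],[[-2,0,0.5],[0,0,0],0],[[-2.5,0,0.5],[0,0,0],0]])

```text
clock: 10.73
eef_pos: [0.6048, -0.0035, 0.129]
tool_rot: [0.99, 0.143, 0.002, -0.001]
ft_force: [4.4, 1.5, -0.3]
grip_width: 0.0002
```

Emit:
send_rows(moves=[[[-0.7,0,0],[0,0,0],0],[[-1.4,0,0],[0,0,0],0],[[-1.5,0,0],[0,0,0],0]])

```text
clock: 10.98
eef_pos: [0.6046, -0.0035, 0.1291]
tool_rot: [0.99, 0.143, 0.003, -0.001]
ft_force: [6.0, 1.8, -0.6]
grip_width: -0.0002
```

Emit:
send_rows(moves=[[[-0.7,0,0],[0,0,0],0],[[-1.4,0,0],[0,0,0],0],[[-1.5,0,0],[0,0,0],0]])

```text
clock: 11.23
eef_pos: [0.6044, -0.0036, 0.1291]
tool_rot: [0.99, 0.143, 0.005, -0.001]
ft_force: [7.1, 3.2, -0.7]
grip_width: 0.0001
```

It has stopped at jig x of about 86.7 mm (87 predicted for home), with the force well above 3 N. One more small press to confirm, then retreat and look.

Emit:
send_rows(moves=[[[-1,0,0],[0,0,0],0],[[-2,0,0],[0,0,0],0],[[-2,0,0],[0,0,0],0]])

```text
clock: 11.48
eef_pos: [0.6042, -0.0037, 0.1292]
tool_rot: [0.99, 0.143, 0.007, -0.001]
ft_force: [8.4, 2.4, -2.5]
grip_width: -0.0001
```

Emit:
send_rows(moves=[[[5,0,0],[0,0,0],0],[[15,0,0],[0,0,0],0],[[25,0,0],[0,0,0],0],[[25,0,-5],[0,0,0],0],[[25,0,-30],[0,0,0],0],[[25,0,-65],[0,0,0],0],[[15,0,-100],[0,0,0],0],[[-25,0,-110],[0,0,0],0],[[-65,0,-110],[0,0,0],0],[[-105,0,-110],[0,0,0],0],[[-120,0,-110],[0,0,0],0],[[-120,0,-110],[0,0,0],0]])

```text
clock: 12.48
eef_pos: [0.482, -0.0392, 0.2371]
tool_rot: [0.99, 0.142, 0.003, -0.002]
ft_force: [-1.3, -0.1, -0.3]
grip_width: -0.0002
```

Emit:
send_rows(moves=[[[0,0,0],[0,0,0],0],[[0,0,0],[0,0,0],0],[[0,0,0],[0,0,0],0]])

```text
clock: 12.73
eef_pos: [0.4826, -0.0391, 0.237]
tool_rot: [0.99, 0.143, 0.003, -0.002]
ft_force: [-0.3, 0.7, 0.3]
grip_width: 0.0
```

Run:
```python
from h import *
o=readout.get_obs();print(injig(o['eef_pos']),o['ft_force'].round(1))
c=get_calibration('wrist'); im=camera('wrist')[:,:,::-1].copy()
cv2.imwrite('pics/w7.png',im)
h=cv2.cvtColor(im,cv2.COLOR_BGR2HSV)
q=np.argwhere(cv2.inRange(h,(24,150,170),(35,255,255))>0)[:,::-1];print(q.min(0),q.max(0))
for x in (66,68,90): print(x,proj(c,[jig(x/1000,0,.0775)]))
for x in (66,68): print('bar tip guess',x)
```

```text
[-4.02e+01  2.00e-01  2.37e+02] [-0.3  0.7  0.3]
[310  26] [339 112]
66 [[324.41430837  42.3317222 ]]
68 [[324.40965154  38.88922272]]
90 [[ 3.24357073e+02 -6.85341460e-02]]
bar tip guess 66
bar tip guess 68
```

View pics/w7.png

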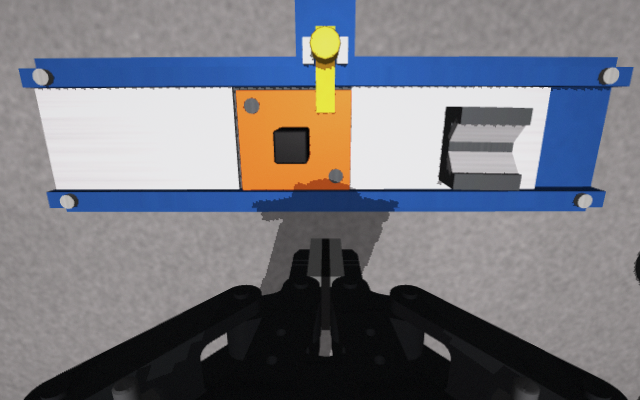

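The bolt knob top is at (325,42), against a prediction of (324,42) for fully home, and the bar overlaps the seated plate at (325,112). The V-block is undisturbed and the arm touches nothing.

Run:
```python
from workcell import order
print(order.job_done())
```

```text
the job is handed in; nothing more can be done
None
```

The orange plate sits in the seat, the yellow lock bolt is pushed home over its edge, and the job is handed in at about 13 s of the 53 s allowed.

- **Plate:** I pushed it by its knob with loosely caged fingers at about 3 N, so it was free to drop. It stopped against the seat's end wall at about 7.5 N, with the seat centre about 25 mm to +y of the jig's middle. From above, its leading edge was flush with the wall and a narrow gap showed behind its trailing edge.
- **Bolt:** It slid at about 3 N and stopped hard at about 8.5 N. Its knob showed at pixel (325, 42), against (324, 42) predicted for fully home, and the bar lies over the plate.
- **Finish:** The arm is about 0.1 m clear of everything with the force near zero, and the V-block looks undisturbed. I did not look at the other things on the bench again; the arm went nowhere near them.

I did not measure the 4 mm drop directly. It follows from the plate's fit in the seat and from the bolt passing over it, which a plate still up on the deck would have blocked. No checks failed or disagreed.

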